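# Gauge an unmarked pestle in the go/no-go block

### The arm

A 6-joint arm with a two-finger parallel gripper is mounted at the origin on a cart in front of the work surface, level with it; the furniture and walls round the work are solid. World frame = base frame: x ahead of the robot, y to its left, z up, the work surface at z = 0. Lengths are in m, angles in rad, forces in N, time in s.
With the tool pointing down it reaches from about 0.3 to 0.875 m from the base axis. Payload 6.4 kg.
Tool frame: the origin (TCP) lies between the finger pads; the fingertips stand 14 mm ahead of it and the grasp point (between the pads) lies 5 mm behind it; z points along the fingers, x is the direction in which the jaws open and shut, and the axes are right-handed (so a half turn about z gives the same grasp; the last joint's range is limited). The gripper opens to 88 mm and grips with 3 to 60 N. Pads are 18 mm wide; open, the fingers measure 123 mm over their backs; the gripper's body (75 mm by 187 mm) begins 45 mm behind the grasp point.
Start: joints at [-1.47, 0.181, 1.607, -0, 1.354, -0.206], TCP at [0.174, -0.548, 0.232] pointing down, gripper open.
Joint ranges: [-2.99, 2.99], [-0.89, 2.07], [0.3, 2.58], [-1.14, 4.28], [0, 2.63], [-3.12, 3.12]. Speed limits (rad/s): [2.57, 2.57, 3.01, 3.14, 3.14, 3.14].

### API

Orientations are given as a rotation vector (axis times angle).
In Python, from bench import ctrl gives the robot as it stands.
- The arm moves only by the shell command python3 -m inch 'ROWS' [FORCE]. ROWS is a JSON object of lists of equal length, an entry for each row: "xyz": the shift along the tool's x, y, z in m, a list of three; "twist": the turn about the tool's z in rad; "gripper": the finger opening in m, from 0 to 0.0881. A call has exactly 8 rows; each row shifts and turns the commanded pose from where the row before left it, along the tool's axes as they then stand; what a row does not reach is not made up. A row lasts 1/8 s, in which the tool goes at most 62.5 mm and 10.7 degrees, less where a joint would pass 70% of its speed; a pose out of reach is approached as far as the arm can. A call is refused whole if a number of a shift passes 0.0625 or a number of a turn 0.188, either way. A call with a gripper value outside its range is refused whole. The fingers move at their own pace and stop on an object; FORCE is the grip in N (left out, the last holds). Time passes only in rows, so rows that do not move let the fingers close, or fill a call up. It gives the time, the measured TCP pose, the force and the opening at its end, in the units of the state.
- ctrl.state(): the state, without advancing time (a new reading comes with each control period).
- ctrl.read_camera(name): name is "scene" or "top" or "wrist"; returns the picture (400x640x3 uint8, blue, green, red); there is no depth.
- ctrl.camera_params(name): a dict with "fx", "fy", "cx", "cy" (pixels), "T" (4x4, takes a point from camera to world coordinates). Camera axes: x right, y up, looking along -z (the intrinsics and any distortion apply to the point x, -y, -z); pixel columns grow to the right and rows downward; lengths in m; the calibration is good to about 2 mm. The wrist camera is an equidistant fisheye: a pixel r from the principal point sees the ray r / f radians off the axis. A picture is of the moment at which its call begins: read the wrist's pose just before it. camera_params takes no time and is no camera call; for the wrist camera it gives the pose at the moment of the call.
- ctrl.hand_in(): hands the job in, once; it reports no verdict.
Trained networks look in the newest picture that a camera, given by its name, has taken for a name from the list of things; names that differ only in an ending like _2 or _b are one class to them, and where a whole thing is asked for, a point or a joint stands for the part that bears it (a point fixed in the world has none). Each returns a list of dicts, best first, with "p" (0 to 1); they miss things now and then, are a little off and sometimes report something else, mostly with a low value. They report only what shows in the picture. A call takes as long as a camera call.
- ctrl.outline_of(camera, name): "mask" (400x640 bool, what is visible of it).
- ctrl.tip_of(camera, name): "position" ([x, y, z] in m, in world coordinates, good to about 4 mm: a listed point, or the origin of a listed thing).
The state is a dict: "t": time; "joint_positions": joint angles; "joint_velocities": joint speeds; "joint_torque": joint torques, N m; "eef_pos": TCP position; "eef_rot": TCP orientation; "ft_force": force on the tool from outside, world axes, zero at the start; "ft_torque": the same for the moment, N m; "opening": finger opening in m.
Only numpy, scipy, OpenCV 4.12 (cv2) and the standard library are available. Lean on these libraries where they do the work, as an engineer would, in place of code of your own. Each camera call takes 0.05 s, during which the arm holds its last target.

### The job

The homogeniser pestle in the single stand is unmarked: find its size in the sprung gauge block. Step it down the row from the widest bore; its own bore is the one whose mouth takes the shank but whose shoulder, half-way down, stops it (a bore that is too wide lets it through to the collar). Keep hold of it while you try, never letting it drop through; press it gently, with a few newtons, onto its own shoulder, leave it standing there, and leave the two pestles in the rack alone.

Things in the scene. Friction and masses are not known exactly. Their poses are not given: they have to be found in the camera images.
- pestle_a_grip (a point): Pestle a, one of three alike (90 mm long, about 60 g). Steel grip 24 mm in diameter, 45 mm high; under it a collar 32 mm in diameter, 5 mm thick; under that a white shank 40 mm long. The point is on the axis in the grip, 28 mm above the collar's underside, 68 mm above the foot, 22 mm below the top; z points up along the pestle. The one in the single stand at the start is to be gauged.
- pestle_b_grip (a point): Pestle b, one of three alike (90 mm long, about 60 g). Steel grip 24 mm in diameter, 45 mm high; under it a collar 32 mm in diameter, 5 mm thick; under that a white shank 40 mm long. The point is on the axis in the grip, 28 mm above the collar's underside, 68 mm above the foot, 22 mm below the top; z points up along the pestle. The one in the single stand at the start is to be gauged.
- pestle_c_grip (a point): Pestle c, one of three alike (90 mm long, about 60 g). Steel grip 24 mm in diameter, 45 mm high; under it a collar 32 mm in diameter, 5 mm thick; under that a white shank 40 mm long. The point is on the axis in the grip, 28 mm above the collar's underside, 68 mm above the foot, 22 mm below the top; z points up along the pestle. The one in the single stand at the start is to be gauged.
- pestle_a: Pestle a; origin at the centre of its foot, z up along the axis. The shank is a straight cylinder, 1 mm bevel at the flat foot. The three shanks are 12, 16 and 20 mm in diameter; which pestle has which is not known; the shank is hidden while it stands in a well.
- pestle_b: Pestle b; origin at the centre of its foot, z up along the axis. The shank is a straight cylinder, 1 mm bevel at the flat foot. The three shanks are 12, 16 and 20 mm in diameter; which pestle has which is not known; the shank is hidden while it stands in a well.
- pestle_c: Pestle c; origin at the centre of its foot, z up along the axis. The shank is a straight cylinder, 1 mm bevel at the flat foot. The three shanks are 12, 16 and 20 mm in diameter; which pestle has which is not known; the shank is hidden while it stands in a well.
- bore1 (a point): Centre of the mouth of bore 1 (of 3; 1 the widest), level with the block's top. The bore is 21 mm in diameter for the first 18 mm, then narrows at a flat shoulder to 17 mm and goes on right through; edges square, room below for the shank. The point sinks with the block; z up, y along the row to the wider bores.
- bore2 (a point): Centre of the mouth of bore 2 (of 3; 1 the widest), level with the block's top. The bore is 17 mm in diameter for the first 18 mm, then narrows at a flat shoulder to 13 mm and goes on right through; edges square, room below for the shank. The point sinks with the block; z up, y along the row to the wider bores.
- bore3 (a point): Centre of the mouth of bore 3 (of 3; 1 the widest), level with the block's top. The bore is 13 mm in diameter for the first 18 mm, then narrows at a flat shoulder to 9 mm and goes on right through; edges square, room below for the shank. The point sinks with the block; z up, y along the row to the wider bores.
- gauge_block: Aluminium block, 54 x 214 x 36 mm, top 66 mm above the worktop, three bores in a row along y, 52 mm apart, widest at +y. Two springs on a fixed dark base (60 x 226 x 10 mm) carry it: it begins to sink at about 2.5 N of push, gives 1 mm more per newton, and is hard against a stop after 8 mm. Over 20 N between pestle and block is too hard. Origin: centre of the top face, z up.
- stand: Grey plastic block, 62 x 62 mm, 50 mm high (74 x 74 mm foot rim), fixed, with one well of 23 mm diameter and 44 mm deep at its centre in which the pestle to be gauged hangs loosely, its collar resting on the block's top. Origin at the centre of its underside, z up.
- rack_well1 (a point): Mouth of one of the two wells in the rack, a fixed grey plastic block like the stand but 124 mm long, 50 mm high, which holds the other two pestles. At the top of the block.
- rack_well2 (a point): Mouth of the other well of the rack, 62 mm from the first.

How it is judged:
By the outcome, as a careful person would: the job done as asked, in the order asked, and still so for the second after the job is handed in, with the robot touching nothing.
It also fails if it takes over 58 s, if anything falls off the work surface, if the arm or the gripper's body presses on something with over 40 N, if the wrist force passes 120 N, or if a joint passes its speed limit or range.

## Working session

There is one attempt and no reset: what is moved stays moved. The work goes in short steps, Python scripts to look and compute and a shell command to move; the robot and the scene stay as the last step left them, time stands still between calls to the robot, and variables do not carry over. Pictures are saved under pics/ and viewed, and the job is handed in when it is done.

```bash
ls; mkdir -p pics
python3 - <<'E'
from bench import ctrl
import cv2
s=ctrl.state(); print({k:s[k] for k in('t','eef_pos','eef_rot','ft_force','opening')})
for c in('scene','top','wrist'):
    cv2.imwrite(f'pics/{c}0.png',ctrl.read_camera(c))
for c,n in [('top','stand'),('top','pestle_a_grip'),('top','bore1'),('top','bore2'),('top','bore3'),('top','gauge_block'),('top','rack_well1'),('scene','stand'),('scene','pestle_a_grip'),('scene','gauge_block')]:
    print(c,n,[(round(d['p'],2),[round(float(v),4) for v in d['position']]) for d in ctrl.tip_of(c,n)][:4])
print(ctrl.state()['t'])
E
```

```text
pics
{'t': 0.0, 'eef_pos': array([ 0.17360472, -0.54761215,  0.23064352]), 'eef_rot': array([-2.53378393e+00,  1.85519435e+00,  1.76466853e-03]), 'ft_force': array([-0.10175232, -0.67542004, -0.2876355 ]), 'opening': 0.08813589995458249}
top stand [(0.81, [0.5696, 0.2427, 0.0032])]
top pestle_a_grip [(0.47, [0.5752, 0.2472, 0.0731])]
top bore1 [(0.91, [0.5948, -0.1098, 0.066]), (0.75, [0.5881, -0.0587, 0.0656]), (0.58, [0.588, -0.0054, 0.0673])]
top bore2 [(0.91, [0.5948, -0.1098, 0.066]), (0.75, [0.5881, -0.0587, 0.0656]), (0.58, [0.588, -0.0054, 0.0673])]
top bore3 [(0.91, [0.5948, -0.1098, 0.066]), (0.75, [0.5881, -0.0587, 0.0656]), (0.58, [0.588, -0.0054, 0.0673])]
top gauge_block [(0.62, [0.5819, -0.0595, 0.0663]), (0.62, [0.5859, -0.0068, 0.0665])]
top rack_well1 [(0.95, [0.6731, -0.357, 0.0505]), (0.94, [0.6664, -0.4239, 0.0552])]
scene stand [(0.62, [0.5644, 0.2448, -0.0016])]
scene pestle_a_grip [(0.58, [0.5681, 0.2471, 0.0768])]
scene gauge_block [(0.95, [0.5897, -0.0613, 0.0637])]
0.65
```

View pics/top0.png

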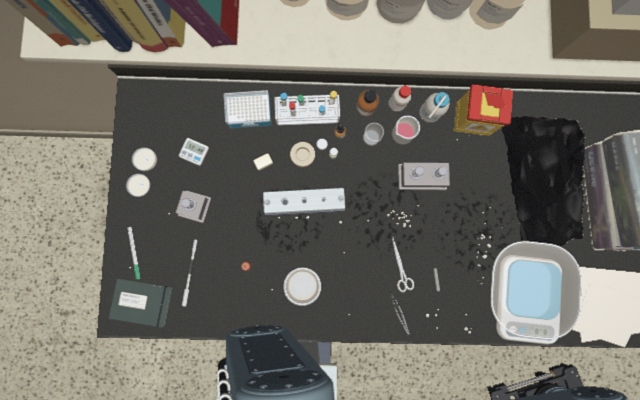

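View pics/scene0.png

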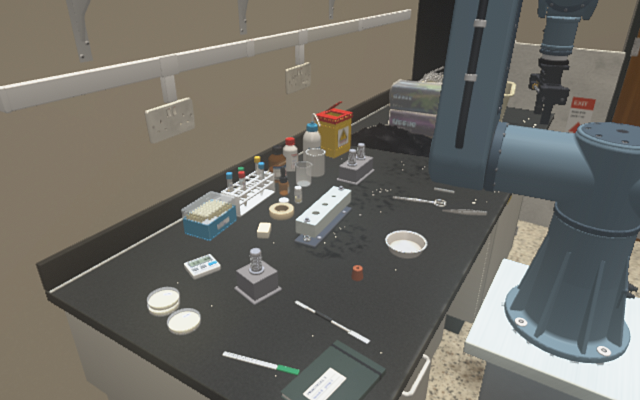

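View pics/wrist0.png

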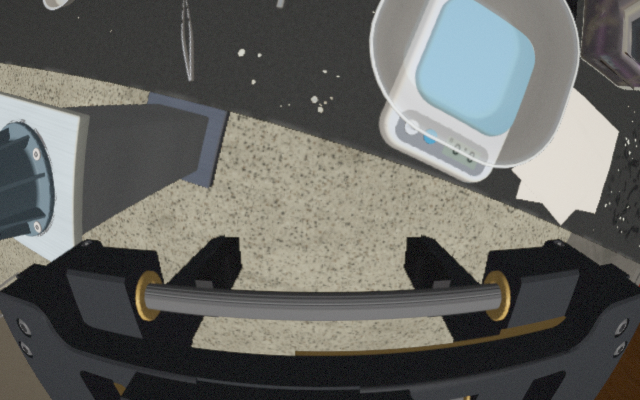

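The top view shows the block at (305,201), the stand at (193,206) and the rack at (424,175). Next I refine the block and bores.

```bash
cat > h.py <<'E'
from bench import ctrl
import cv2, numpy as np
from scipy.spatial.transform import Rotation as Rn
def st():
    s=ctrl.state(); R=Rn.from_rotvec(s['eef_rot']).as_matrix()
    print('t',round(s['t'],2),'p',np.round(s['eef_pos'],4),'xang',round(np.degrees(np.arctan2(R[1,0],R[0,0])),2),'zax',np.round(R[:,2],4),'F',np.round(s['ft_force'],2),'op',round(s['opening'],4))
    return s,R
def to(target):
    s,R=st(); d=R.T@(np.array(target)-s['eef_pos']); print('tool delta',np.round(d,4)); return d
def ray(c,uv,z,P=None):
    P=P or ctrl.camera_params(c); x=(uv[0]-P['cx'])/P['fx']; y=(uv[1]-P['cy'])/P['fy']
    if c=='wrist':
        r=np.hypot(x,y); k=np.sin(r)/r if r>1e-9 else 1; d=np.array([x*k,-y*k,-np.cos(r)])
    else: d=np.array([x,-y,-1])
    T=np.array(P['T']); d=T[:3,:3]@d; o=T[:3,3]
    return o+d*(z-o[2])/d[2]
def proj(c,X,P=None):
    P=P or ctrl.camera_params(c); T=np.array(P['T']); p=T[:3,:3].T@(np.array(X)-T[:3,3])
    x,y,z=p[0],-p[1],-p[2]
    if c=='wrist':
        r=np.hypot(x,y); th=np.arctan2(r,z); x,y=x/r*th,y/r*th
    else: x,y=x/z,y/z
    return np.array([P['fx']*x+P['cx'],P['fy']*y+P['cy']])
E
python3 - <<'E'
from h import *
st()
im=cv2.imread('pics/top0.png')
a=im[180:220,255:355]; b=im[185:225,165:225]
cv2.imwrite('pics/za.png',cv2.resize(a,None,fx=8,fy=8,interpolation=cv2.INTER_CUBIC))
P=ctrl.camera_params('top'); print({k:P[k] for k in P})
PW=ctrl.camera_params('wrist'); s=ctrl.state(); R=Rn.from_rotvec(s['eef_rot']).as_matrix()
T=np.array(PW['T']); print(PW['fx'],PW['cx'],PW['cy']); print('cam in tool',R.T@(T[:3,3]-s['eef_pos'])); print(R.T@T[:3,:3])
E
```

```text
t 0.65 p [ 0.1737 -0.5482  0.2315] xang -72.42 zax [ 0. -0. -1.] F [ 0.28 -0.89 -0.22] op 0.0881
{'fx': 486.5669869410712, 'fy': 486.5669869410712, 'cx': 321.155390326705, 'cy': 189.66624113090927, 'T': array([[ 0.02368674,  0.99126704, -0.12972509,  0.44888139],
       [-0.99937993,  0.02685996,  0.02276615, -0.07522891],
       [ 0.02605175,  0.12910539,  0.99128861,  1.36149346],
       [ 0.        ,  0.        ,  0.        ,  1.        ]])}
309.70691628693146 322.46817109298905 199.52323164727116
cam in tool [-6.08215093e-05 -7.26322400e-02 -1.53327733e-01]
[[ 9.99998970e-01 -7.15209803e-04  1.24437935e-03]
 [-3.39637960e-04 -9.60293019e-01 -2.78993196e-01]
 [ 1.39450747e-03  2.78992486e-01 -9.60292272e-01]]
```

View pics/za.png

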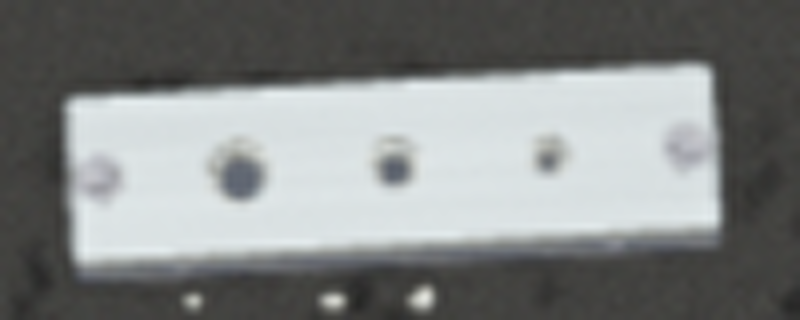

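Run:
```python
from h import *
o=np.array([255,180])
for uv in [(65,97),(710,65),(720,232),(77,262)]: print(ray('top',np.array(uv)/8+o,.066))
for uv in [(238,168),(393,160),(549,152)]: print('bore',ray('top',np.array(uv)/8+o,.066))
to([.585,-.06,.17])
```

```text
[0.60757616 0.0501338  0.066     ]
[ 0.62424361 -0.16566759  0.066     ]
[ 0.56799491 -0.17001278  0.066     ]
[0.55240445 0.04399421 0.066     ]
bore [ 0.58524265 -0.00841205  0.066     ]
bore [ 0.589302   -0.06006905  0.066     ]
bore [ 0.5933809  -0.11219649  0.066     ]
t 0.65 p [ 0.1737 -0.5482  0.2315] xang -72.42 zax [ 0. -0. -1.] F [ 0.28 -0.89 -0.22] op 0.0881
tool delta [-0.3411 -0.5395  0.0615]
```

```bash
python3 -m inch '{"xyz":[[-0.031,-0.049,0],[-0.031,-0.049,0],[-0.031,-0.049,0],[-0.031,-0.049,0],[-0.031,-0.049,0],[-0.031,-0.049,0],[-0.031,-0.049,0],[-0.031,-0.049,0]],"twist":[0,0,0,0,0,0,0,0],"gripper":[0.06,0.06,0.06,0.06,0.06,0.06,0.06,0.06]}' 30; python3 -c "
from h import *
to([.585,-.06,.17])"
```

```text
t: 1.65
eef_pos: [0.4736, -0.1918, 0.2319]
eef_rot: [2.535, -1.856, 0.002]
ft_force: [0.5, -0.1, 0.4]
opening: 0.0599
t 1.65 p [ 0.4736 -0.1918  0.2319] xang -72.42 zax [ 8.e-04 -6.e-04 -1.e+00] F [ 0.45 -0.11  0.36] op 0.0599
tool delta [-0.0921 -0.146   0.0619]
```

```bash
python3 -m inch '{"xyz":[[-0.03,-0.047,0.015],[-0.03,-0.047,0.015],[-0.028,-0.046,0.015],[0,0,0.01],[0,0,0],[0,0,0],[0,0,0],[0,0,0]],"twist":[0,0,0,0,0.115,0.115,0,0],"gripper":[0.06,0.06,0.06,0.06,0.06,0.06,0.06,0.06]}'
python3 - <<'E'
from h import *
st()
cv2.imwrite('pics/w1.png',ctrl.read_camera('wrist'))
np.save('w1.npy',ctrl.camera_params('wrist'),allow_pickle=True)
print([(round(d['p'],2),np.round(d['position'],4)) for d in ctrl.tip_of('wrist','bore1')])
E
```

```text
t: 2.65
eef_pos: [0.5791, -0.0678, 0.1766]
eef_rot: [2.307, -2.133, 0.0]
ft_force: [0.4, 0.4, -0.1]
opening: 0.0603
t 2.65 p [ 0.5791 -0.0678  0.1766] xang -85.52 zax [ 1.e-04 -2.e-04 -1.e+00] F [ 0.38  0.42 -0.14] op 0.0603
[(0.87, array([ 0.5876, -0.0612,  0.0658])), (0.8, array([ 0.5923, -0.1133,  0.0653])), (0.57, array([ 0.5858, -0.0086,  0.0667]))]
```

View pics/w1.png

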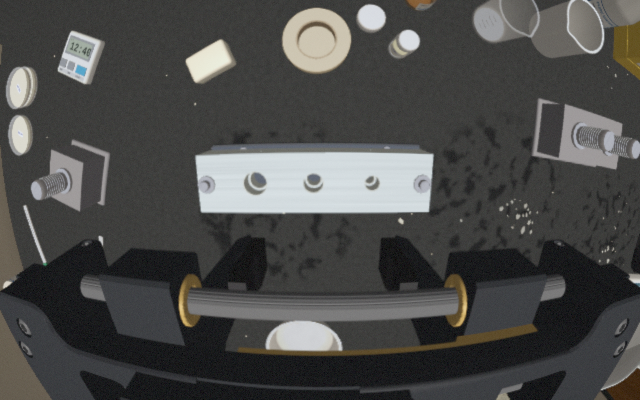

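Run:
```python
from h import *
im=cv2.imread('pics/w1.png')
cv2.imwrite('pics/zb.png',cv2.resize(im[165:200,240:400],None,fx=5,fy=5,interpolation=cv2.INTER_CUBIC))
```

```text
(no output)
```

View pics/zb.png

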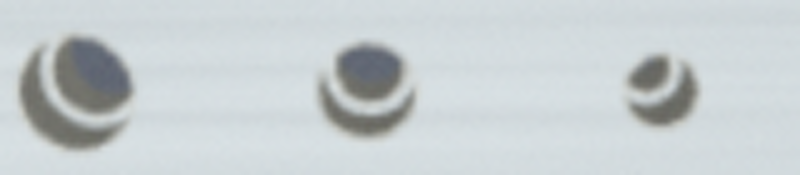

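Run:
```python
from h import *
P=np.load('w1.npy',allow_pickle=True).item()
for uv in [(76.5,91.5),(367,89),(661.5,90)]:
    u=(np.array(uv)+.5)/5-.5+np.array([240,165]); print(u,ray('wrist',u,.066,P))
# rod & stand
im=cv2.imread('pics/w1.png'); cv2.imwrite('pics/zc.png',cv2.resize(im[130:220,10:130],None,fx=6,fy=6))
to([.57,.246,.17])
```

```text
[254.9 182.9] [ 0.58560009 -0.00636268  0.066     ]
[313.  182.4] [ 0.58988039 -0.05797922  0.066     ]
[371.9 182.6] [ 0.59390109 -0.10969673  0.066     ]
t 2.75 p [ 0.5792 -0.0676  0.1766] xang -85.55 zax [ 1.e-04 -1.e-04 -1.e+00] F [ 0.32 -1.4  -0.39] op 0.06
tool delta [-0.3133 -0.0151  0.0066]
```

```bash
python3 -m inch '{"xyz":[[-0.05,-0.002,0],[-0.06,-0.003,0],[-0.06,-0.003,0],[-0.06,-0.003,0],[-0.06,-0.003,0],[-0.023,0,0],[0,0,0],[0,0,0]],"twist":[0,0,0,0,0,0,0,0],"gripper":[0.06,0.06,0.06,0.06,0.06,0.06,0.06,0.06]}'
python3 - <<'E'
from h import *
st()
cv2.imwrite('pics/w2.png',ctrl.read_camera('wrist'))
np.save('w2.npy',ctrl.camera_params('wrist'),allow_pickle=True)
for n in('pestle_a_grip','stand'):print([(round(d['p'],2),np.round(d['position'],4)) for d in ctrl.tip_of('wrist',n)])
E
```

```text
t: 3.75
eef_pos: [0.5694, 0.245, 0.1764]
eef_rot: [2.305, -2.134, 0.0]
ft_force: [0.3, -1.4, 0.0]
opening: 0.0599
t 3.75 p [0.5694 0.245  0.1764] xang -85.6 zax [-2.e-04 -5.e-04 -1.e+00] F [ 0.28 -1.4   0.01] op 0.0599
[(0.61, array([0.5666, 0.2443, 0.0809]))]
[(0.87, array([ 0.5709,  0.2505, -0.0006]))]
```

View pics/w2.png

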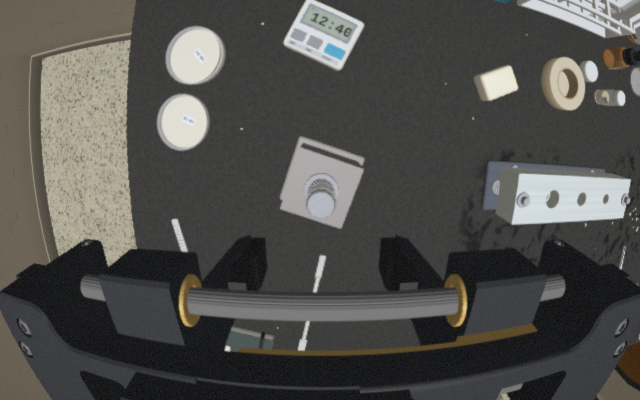

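Run:
```python
from h import *
P=np.load('w2.npy',allow_pickle=True).item()
im=cv2.imread('pics/w2.png'); cv2.imwrite('pics/zd.png',cv2.resize(im[130:235,270:370],None,fx=6,fy=6,interpolation=cv2.INTER_CUBIC))
print(ray('wrist',(320,205),.10,P))
```

```text
[0.57065766 0.24718833 0.1       ]
```

View pics/zd.png

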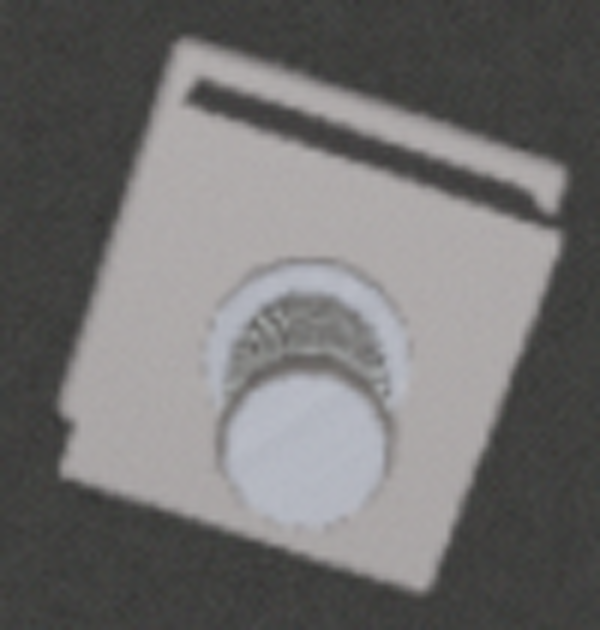

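Run:
```python
from h import *
P=np.load('w2.npy',allow_pickle=True).item()
print(ray('wrist',(320.2,204.3),.10,P),ray('wrist',(320.9,189.3),.055,P))
to([.5705,.247,.075])
```

```text
[0.57123701 0.24707554 0.1       ] [0.57176962 0.24684714 0.055     ]
t 3.9 p [0.5697 0.2446 0.1766] xang -85.69 zax [ 0.e+00 -2.e-04 -1.e+00] F [ 0.48 -0.47 -0.59] op 0.0603
tool delta [-0.0024 -0.001   0.1016]
```

```bash
python3 -m inch '{"xyz":[[-0.002,-0.0015,0.03],[0,0,0.04],[0,0,0.031],[0,0,0],[0,0,0],[0,0,0],[0,0,0],[0,0,0]],"twist":[0,0,0,0,0,0,0,0],"gripper":[0.06,0.06,0.06,0.06,0.0,0.0,0.0,0.0]}' 30
python3 - <<'E'
from h import *
st()
E
```

```text
t: 4.9
eef_pos: [0.571, 0.2482, 0.0763]
eef_rot: [-2.305, 2.134, -0.001]
ft_force: [0.0, 0.2, 3.0]
opening: 0.0229
t 4.9 p [0.571  0.2482 0.0763] xang -85.59 zax [ 1.2e-03  1.0e-04 -1.0e+00] F [0.01 0.25 2.97] op 0.0229
```

```bash
python3 -m inch '{"xyz":[[0,0,-0.015],[0,0,-0.035],[0,0,-0.035],[0,0,0],[0,0,0],[0,0,0],[0,0,0],[0,0,0]],"twist":[0,0,0,0,0,0,0,0],"gripper":[0,0,0,0,0,0,0,0]}'
python3 - <<'E'
from h import *
to([.5855,-.0074,.156])
cv2.imwrite('pics/w3.png',ctrl.read_camera('wrist'))
sc=ctrl.read_camera('scene')
cv2.imwrite('pics/s3.png',cv2.resize(sc[150:320,180:350],None,fx=3.5,fy=3.5,interpolation=cv2.INTER_CUBIC))
E
```

```text
t: 5.9
eef_pos: [0.5703, 0.248, 0.1598]
eef_rot: [2.304, -2.134, -0.001]
ft_force: [-0.7, -0.4, -0.5]
opening: 0.0231
t 5.9 p [0.5703 0.248  0.1598] xang -85.6 zax [-1.2e-03 -2.0e-04 -1.0e+00] F [-0.73 -0.44 -0.46] op 0.0231
tool delta [0.2558 0.0044 0.0038]
```

View pics/w3.png

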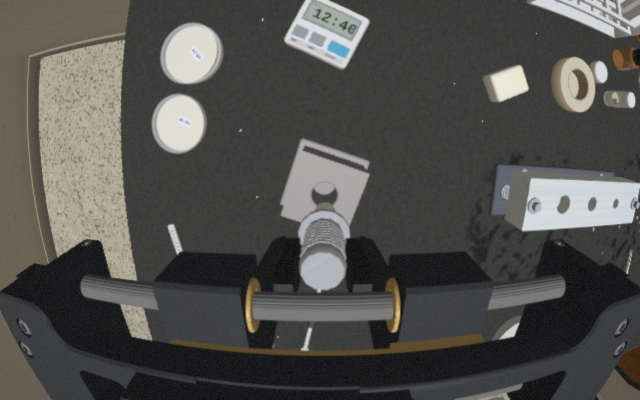

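View pics/s3.png

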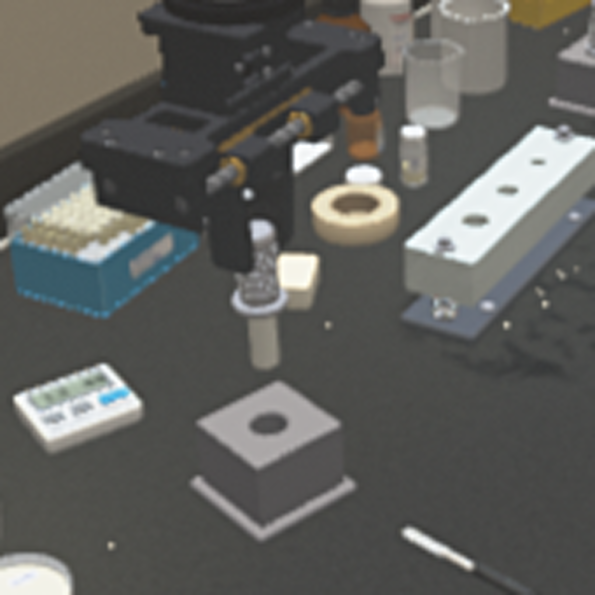

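Run:
```python
from h import *
im=cv2.imread('pics/w3.png'); cv2.imwrite('pics/ze.png',cv2.resize(im[195:300,275:375],None,fx=6,fy=6,interpolation=cv2.INTER_CUBIC))
```

```text
(no output)
```

View pics/ze.png

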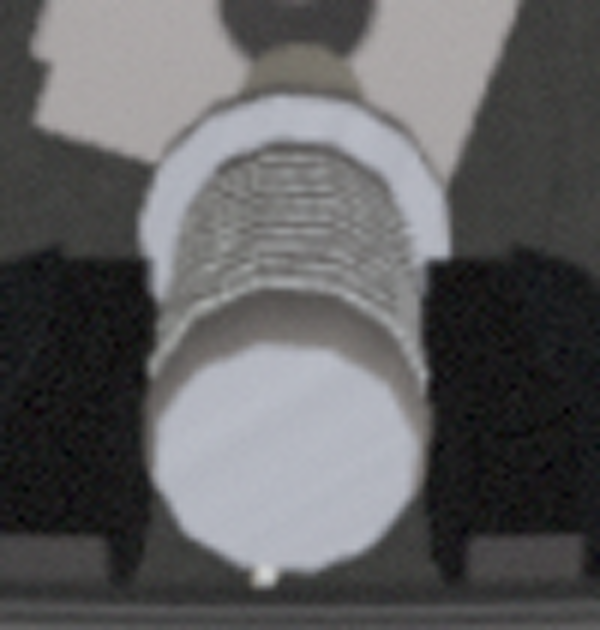

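Run:
```python
from h import *
s,R=st(); P=ctrl.camera_params('wrist')
p=s['eef_pos']
def f(name,uv,dz):
    u=(np.array(uv)+.5)/6-.5+np.array([275,195]); w=ray('wrist',u,p[2]+dz,P); print(name,np.round(R.T@(w-p),4))
f('top',(286,458),.0237)
for dy in(-.004,-.002,0,.002,.004):
    # predicted far edge of collar top rim / near top rim / foot far edge
    def pr(r,dz):
        a=np.linspace(0,6.28,200); q=np.array([proj('wrist',p+R@np.array([r*np.cos(t),dy+r*np.sin(t),dz]),P) for t in a]); q=(q-np.array([275,195])+.5)*6-.5
        return np.round([q[:,0].min(),q[:,0].max(),q[:,1].min(),q[:,1].max()])
    print(dy,'top',pr(.012,-.0237),'collar',pr(.016,.0213),'foot16',pr(.008,.0653),'foot20',pr(.010,.0653),'foot12',pr(.006,.0653))
```

```text
t 6.0 p [0.5705 0.248  0.1601] xang -85.6 zax [-6.e-04 -1.e-04 -1.e+00] F [ 0.52  0.05 -1.  ] op 0.0228
top [-0.0005  0.0005 -0.0237]
-0.004 top [139. 445. 269. 538.] collar [133. 450.  47. 342.] foot16 [227. 356.   6. 130.] foot20 [210. 372. -10. 145.] foot12 [243. 340.  22. 115.]
-0.002 top [140. 444. 293. 558.] collar [134. 449.  67. 359.] foot16 [227. 356.  22. 145.] foot20 [211. 372.   6. 160.] foot12 [243. 340.  38. 130.]
0 top [141. 443. 316. 578.] collar [134. 449.  86. 376.] foot16 [227. 356.  38. 160.] foot20 [211. 372.  22. 175.] foot12 [243. 340.  53. 145.]
0.002 top [142. 442. 340. 598.] collar [135. 448. 105. 393.] foot16 [227. 356.  53. 175.] foot20 [211. 372.  38. 190.] foot12 [243. 340.  69. 160.]
0.004 top [142. 441. 363. 618.] collar [135. 448. 125. 410.] foot16 [227. 356.  69. 190.] foot20 [211. 372.  53. 205.] foot12 [243. 340.  84. 175.]
```

```bash
python3 -m inch '{"xyz":[[0.04,0.0,0],[0.05,0.001,0],[0.055,0.001,0],[0.055,0.001,0],[0.04,0.0014,0],[0.014,0,0.01],[0,0,0.005],[0,0,0]],"twist":[0,0,0,0,0,0,0,0],"gripper":[0,0,0,0,0,0,0,0]}'
python3 - <<'E'
from h import *
to([.5855,-.0055,.138])
im=ctrl.read_camera('wrist');cv2.imwrite('pics/w4.png',im)
cv2.imwrite('pics/zf.png',cv2.resize(im[180:300,260:390],None,fx=5,fy=5,interpolation=cv2.INTER_CUBIC))
E
```

```text
t: 7.0
eef_pos: [0.585, -0.004, 0.1444]
eef_rot: [2.306, -2.133, -0.003]
ft_force: [-0.9, 0.7, -0.6]
opening: 0.0228
t 7.0 p [ 0.585  -0.004   0.1444] xang -85.53 zax [-2.e-03  9.e-04 -1.e+00] F [-0.92  0.69 -0.6 ] op 0.0228
tool delta [ 0.0016 -0.0004  0.0064]
```

View pics/zf.png

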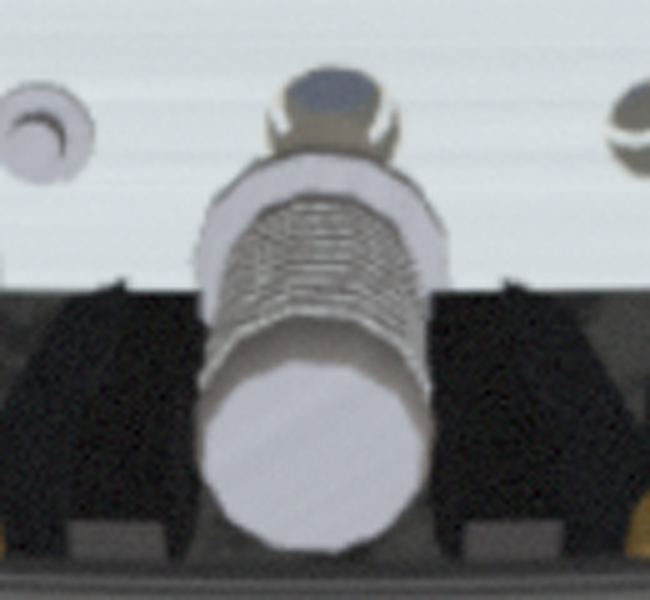

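Run:
```python
from h import *
im=cv2.imread('pics/w4.png')
cv2.imwrite('pics/zg.png',cv2.resize(im[188:218,302:350],None,fx=16,fy=16,interpolation=cv2.INTER_CUBIC))
```

```text
(no output)
```

View pics/zg.png

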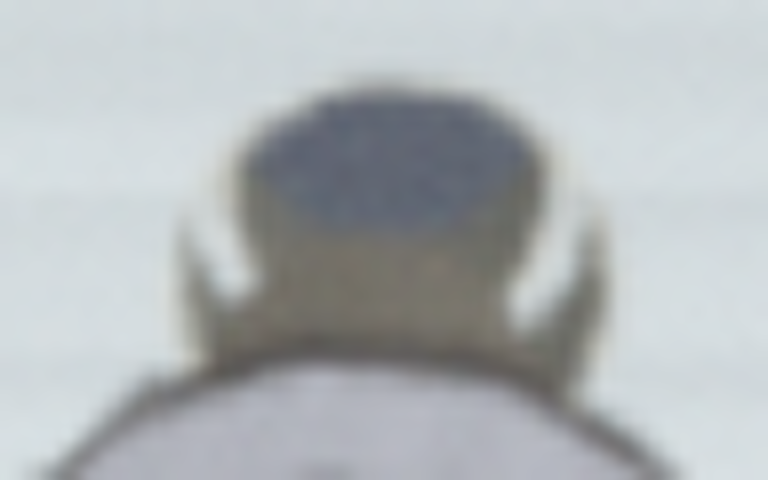

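Run:
```python
from h import *
s,R=st(); P=ctrl.camera_params('wrist'); p=s['eef_pos']
def crop(q): return (q-np.array([302,188])+.5)*16-.5
a=np.linspace(0,2*np.pi,100)
for b in [(.585,-.006),(.585,-.005),(.587,-.005),(.583,-.005)]:
    q=crop(np.array([proj('wrist',[b[0]+.0105*np.cos(t),b[1]+.0105*np.sin(t),.066],P) for t in a]))
    print(b,q.min(0).round(),q.max(0).round(), (R.T@(np.array([*b,.066])-p)).round(4))
```

```text
t 7.05 p [ 0.5854 -0.0039  0.145 ] xang -85.5 zax [-1.1e-03  6.0e-04 -1.0e+00] F [-0.53  0.42 -0.99] op 0.0237
(0.585, -0.006) [175.  92.] [602. 500.] [0.0021 0.0004 0.079 ]
(0.585, -0.005) [155.  91.] [582. 498.] [0.0011 0.0004 0.079 ]
(0.587, -0.005) [158.  51.] [586. 461.] [ 0.0013 -0.0016  0.079 ]
(0.583, -0.005) [152. 130.] [578. 536.] [0.001  0.0024 0.079 ]
```

```bash
python3 -m inch '{"xyz":[[0.0008,-0.0008,0.004],[0,0,0.004],[0,0,0.002],[0,0,0.002],[0,0,0.002],[0,0,0.001],[0,0,0.001],[0,0,0]],"twist":[0,0,0,0,0,0,0,0],"gripper":[0,0,0,0,0,0,0,0]}'
python3 - <<'E'
from h import *
st()
E
```

```text
t: 8.05
eef_pos: [0.5866, -0.0063, 0.1295]
eef_rot: [2.305, -2.135, -0.0]
ft_force: [-0.6, 1.1, -1.4]
opening: 0.0227
t 8.05 p [ 0.5866 -0.0063  0.1295] xang -85.6 zax [-1.e-04  0.e+00 -1.e+00] F [-0.61  1.07 -1.35] op 0.0227
```

Run:
```python
from h import *
im=ctrl.read_camera('wrist')
st()
cv2.imwrite('pics/w5.png',im)
cv2.imwrite('pics/zh.png',cv2.resize(im[180:300,260:390],None,fx=5,fy=5,interpolation=cv2.INTER_CUBIC))
```

```text
t 8.1 p [ 0.5866 -0.0063  0.1296] xang -85.6 zax [ 0. -0. -1.] F [ 0.41 -0.9  -0.82] op 0.0231
```

View pics/zh.png

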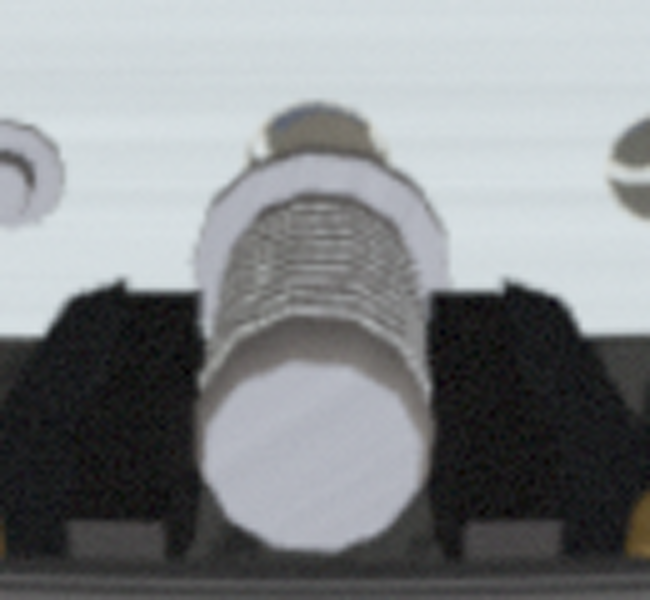

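```bash
python3 -m inch '{"xyz":[[-0.0007,0.0006,0],[0,0,0.003],[0,0,0.003],[0,0,0.003],[0,0,0.003],[0,0,0.003],[0,0,0.003],[0,0,0]],"twist":[0,0,0,0,0,0,0,0],"gripper":[0,0,0,0,0,0,0,0]}'
python3 - <<'E'
from h import *
im=ctrl.read_camera('wrist')
st()
cv2.imwrite('pics/w6.png',im)
cv2.imwrite('pics/zi.png',cv2.resize(im[180:300,260:390],None,fx=5,fy=5,interpolation=cv2.INTER_CUBIC))
E
```

```text
t: 9.1
eef_pos: [0.5857, -0.0056, 0.1112]
eef_rot: [2.305, -2.134, -0.001]
ft_force: [0.1, -0.9, -0.3]
opening: 0.0232
t 9.15 p [ 0.5859 -0.0056  0.1114] xang -85.6 zax [-3.e-04  1.e-04 -1.e+00] F [-0.58  0.07 -1.15] op 0.0231
```

View pics/zi.png

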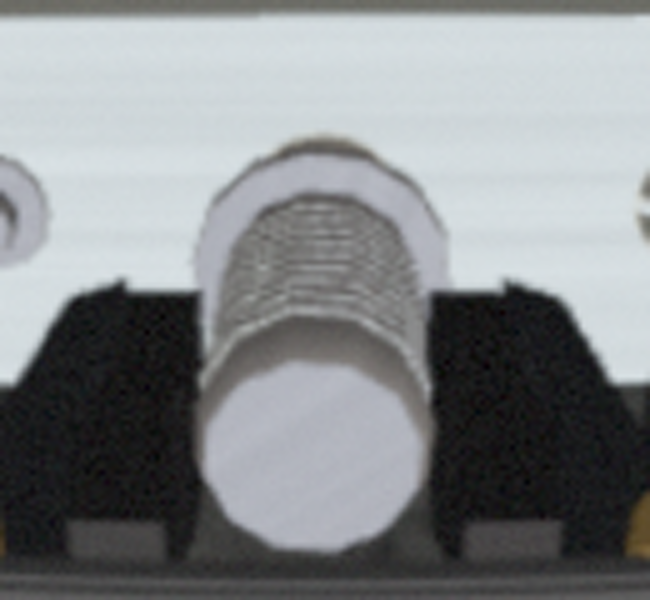

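```bash
python3 -m inch '{"xyz":[[0,0,0.002],[0,0,0.002],[0,0,0.002],[0,0,0.002],[0,0,0.002],[0,0,0.002],[0,0,0.002],[0,0,0]],"twist":[0,0,0,0,0,0,0,0],"gripper":[0,0,0,0,0,0,0,0]}'
python3 - <<'E'
from h import *
for i in range(3):
    im=ctrl.read_camera('scene'); st()
cv2.imwrite('pics/s6.png',cv2.resize(im[130:260,270:400],None,fx=4.5,fy=4.5,interpolation=cv2.INTER_CUBIC))
E
```

```text
t: 10.15
eef_pos: [0.5858, -0.0056, 0.0973]
eef_rot: [2.305, -2.134, -0.0]
ft_force: [-0.5, -0.4, -1.0]
opening: 0.0234
t 10.2 p [ 0.5859 -0.0056  0.0974] xang -85.6 zax [-2.e-04  0.e+00 -1.e+00] F [-0.32 -0.04 -1.11] op 0.0235
t 10.25 p [ 0.5859 -0.0056  0.0975] xang -85.6 zax [-0.  0. -1.] F [-0.14 -0.04 -0.92] op 0.023
t 10.3 p [ 0.586  -0.0056  0.0975] xang -85.6 zax [ 0.  0. -1.] F [-0.19  0.77 -1.42] op 0.0231
```

View pics/s6.png

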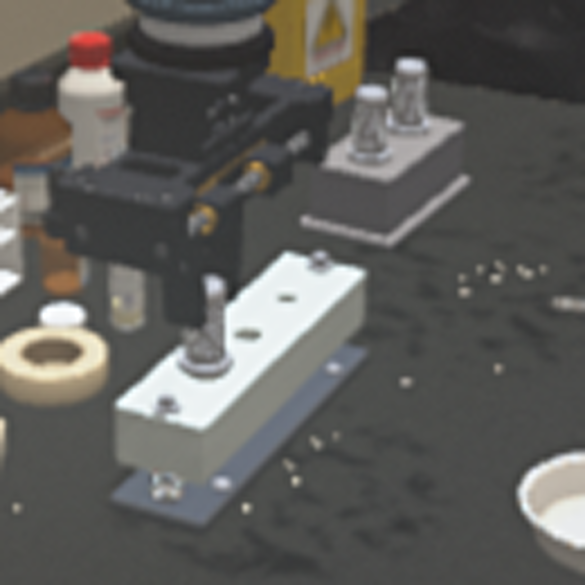

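```bash
python3 -m inch '{"xyz":[[0,0,-0.008],[0,0,-0.015],[0,0,-0.02],[0,0,-0.004],[0.02,0,0],[0.02,0,0],[0.012,0,0],[0,0,0]],"twist":[0,0,0,0,0,0,0,0],"gripper":[0,0,0,0,0,0,0,0]}'; python3 -m inch '{"xyz":[[0,0,0],[0,0,0],[0,0,0],[0,0,0.001],[0,0,0],[0,0,0],[0,0,0],[0,0,0]],"twist":[0,0,0,0,0,0,0,0],"gripper":[0,0,0,0,0,0,0,0]}';python3 - <<'E'
from h import *
im=ctrl.read_camera('wrist')
to([.5900,-.0574,.138])
cv2.imwrite('pics/w7.png',im)
cv2.imwrite('pics/zj.png',cv2.resize(im[180:235,290:360],None,fx=10,fy=10,interpolation=cv2.INTER_CUBIC))
E
```

```text
t: 11.3
eef_pos: [0.5897, -0.059, 0.144]
eef_rot: [2.302, -2.137, -0.001]
ft_force: [-0.0, 1.1, -1.0]
opening: 0.0232
t: 12.3
eef_pos: [0.59, -0.0575, 0.1435]
eef_rot: [-2.305, 2.135, -0.0]
ft_force: [0.6, 0.4, -1.0]
opening: 0.0233
t 12.35 p [ 0.59   -0.0575  0.1435] xang -85.6 zax [ 1.e-04 -0.e+00 -1.e+00] F [-0.68 -0.24  0.23] op 0.0231
tool delta [-0.0001 -0.      0.0055]
```

View pics/zj.png

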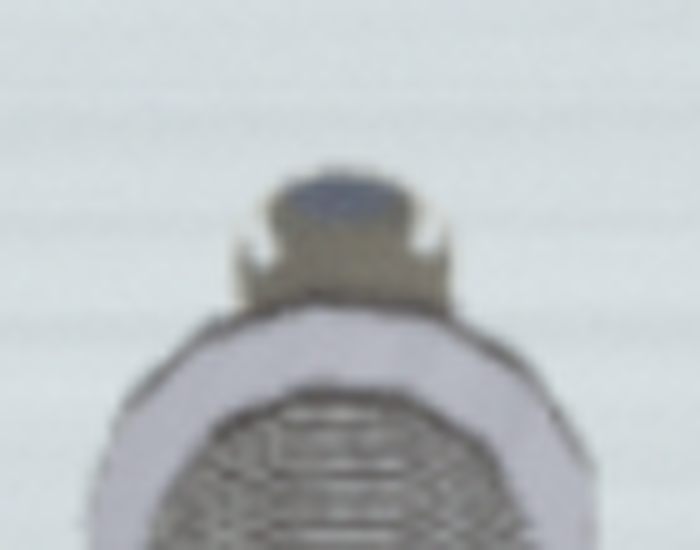

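```bash
python3 -m inch '{"xyz":[[-0.0003,0,0.003],[0,0,0.003],[0,0,0.003],[0,0,0.002],[0,0,0.002],[0,0,0.001],[0,0,0.001],[0,0,0]],"twist":[0,0,0,0,0,0,0,0],"gripper":[0,0,0,0,0,0,0,0]}';python3 - <<'E'
from h import *
for i in range(3):
    im=ctrl.read_camera('wrist'); st()
cv2.imwrite('pics/w8.png',im)
cv2.imwrite('pics/zk.png',cv2.resize(im[180:235,290:360],None,fx=10,fy=10,interpolation=cv2.INTER_CUBIC))
E
```

```text
t: 13.35
eef_pos: [0.5899, -0.0571, 0.1285]
eef_rot: [2.305, -2.134, -0.0]
ft_force: [0.6, 0.0, 0.2]
opening: 0.0234
t 13.4 p [ 0.5899 -0.0571  0.1285] xang -85.6 zax [-0. -0. -1.] F [-1.12 -0.74 -0.47] op 0.023
t 13.45 p [ 0.59   -0.0571  0.1286] xang -85.6 zax [ 1.e-04  0.e+00 -1.e+00] F [-0.03  0.82 -0.93] op 0.0232
t 13.5 p [ 0.59   -0.0571  0.1286] xang -85.6 zax [ 1.e-04 -0.e+00 -1.e+00] F [-0.23 -0.73 -1.07] op 0.0232
```

View pics/zk.png

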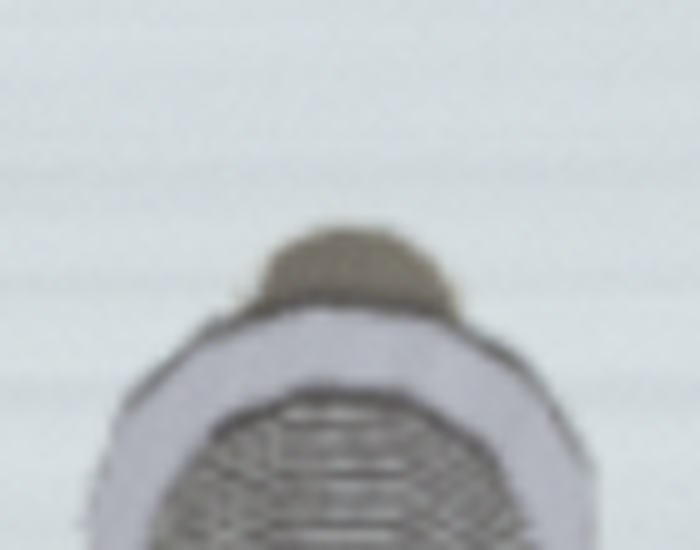

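```bash
python3 -m inch '{"xyz":[[0,0,0.002],[0,0,0.002],[0,0,0.002],[0,0,0.002],[0,0,0.002],[0,0,0.002],[0,0,0],[0,0,0]],"twist":[0,0,0,0,0,0,0,0],"gripper":[0,0,0,0,0,0,0,0]}';python3 - <<'E'
from h import *
for i in range(3):
    im=ctrl.read_camera('wrist'); st()
cv2.imwrite('pics/w9.png',im)
E
```

```text
t: 14.5
eef_pos: [0.5899, -0.0571, 0.1165]
eef_rot: [-2.305, 2.135, -0.0]
ft_force: [0.6, 0.9, -1.6]
opening: 0.0235
t 14.55 p [ 0.59   -0.0572  0.1166] xang -85.6 zax [ 2.e-04 -1.e-04 -1.e+00] F [-0.    0.69 -1.01] op 0.0235
t 14.6 p [ 0.59   -0.0572  0.1166] xang -85.6 zax [ 2.e-04 -1.e-04 -1.e+00] F [-0.24  1.15 -0.38] op 0.0236
t 14.65 p [ 0.59   -0.0572  0.1166] xang -85.6 zax [ 1.e-04 -0.e+00 -1.e+00] F [ 0.19  0.16 -0.17] op 0.0233
```

```bash
python3 -m inch '{"xyz":[[0,0,0.001],[0,0,0.001],[0,0,0.001],[0,0,0.0005],[0,0,0],[0,0,0],[0,0,0],[0,0,0]],"twist":[0,0,0,0,0,0,0,0],"gripper":[0,0,0,0,0,0,0,0]}';python3 - <<'E'
from h import *
for i in range(3):
    im=ctrl.read_camera('wrist'); st()
E
```

```text
t: 15.65
eef_pos: [0.59, -0.0572, 0.1131]
eef_rot: [-2.305, 2.134, -0.0]
ft_force: [0.5, -0.2, 2.7]
opening: 0.023
t 15.7 p [ 0.59   -0.0572  0.1131] xang -85.6 zax [ 2.e-04 -1.e-04 -1.e+00] F [0.01 0.5  3.55] op 0.0234
t 15.75 p [ 0.59   -0.0572  0.1131] xang -85.6 zax [ 1.e-04 -0.e+00 -1.e+00] F [0.27 0.23 3.01] op 0.0233
t 15.8 p [ 0.59   -0.0572  0.1131] xang -85.6 zax [ 1.e-04 -0.e+00 -1.e+00] F [ 1.05 -0.02  3.08] op 0.023
```

```bash
python3 -m inch '{"xyz":[[0,0,0.0005],[0,0,0],[0,0,0],[0,0,0],[0,0,0],[0,0,-0.0005],[0,0,-0.001],[0,0,0]],"twist":[0,0,0,0,0,0,0,0],"gripper":[0,0,0,0,0,0,0,0]}';python3 - <<'E'
from h import *
for i in range(3):
    im=ctrl.read_camera('wrist'); st()
E
```

```text
t: 16.8
eef_pos: [0.5898, -0.0572, 0.1139]
eef_rot: [2.305, -2.134, -0.0]
ft_force: [0.5, -0.3, 1.8]
opening: 0.0232
t 16.85 p [ 0.5898 -0.0572  0.1139] xang -85.6 zax [-2.e-04  0.e+00 -1.e+00] F [ 0.34 -0.52  2.45] op 0.0233
t 16.9 p [ 0.5898 -0.0571  0.1139] xang -85.6 zax [-3.e-04  0.e+00 -1.e+00] F [-0.16  0.72  2.27] op 0.0227
t 16.95 p [ 0.5898 -0.0572  0.1139] xang -85.6 zax [-1.e-04 -0.e+00 -1.e+00] F [ 0.74 -1.4   1.05] op 0.023
```

```bash
python3 -m inch '{"xyz":[[0,0,-0.0002],[0,0,0],[0,0,0],[0,0,0],[0,0,0],[0,0,0],[0,0,0],[0,0,0]],"twist":[0,0,0,0,0,0,0,0],"gripper":[0.025,0.027,0.03,0.035,0.045,0.055,0.06,0.06]}';python3 - <<'E'
from h import *
im=ctrl.read_camera('wrist'); st()
cv2.imwrite('pics/w10.png',im)
E
```

```text
t: 17.95
eef_pos: [0.5899, -0.0571, 0.1142]
eef_rot: [2.305, -2.135, -0.0]
ft_force: [-0.1, 0.0, 0.1]
opening: 0.0598
t 18.0 p [ 0.5899 -0.0572  0.1142] xang -85.6 zax [ 0.  0. -1.] F [-0.23  0.09 -0.54] op 0.0598
```

View pics/w10.png

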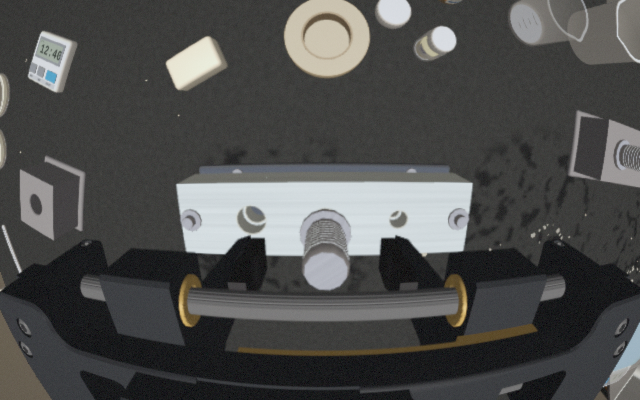

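The pestle stands in the middle bore (collar at (325,228)), with bore 1 at (252,219) and bore 3 at (398,218) empty. I'll back straight up.

```bash
python3 -m inch '{"xyz":[[0,0,-0.005],[0,0,-0.015],[0,0,-0.02],[0,0,-0.03],[0,0,-0.04],[0,0,-0.03],[0,0,0],[0,0,0]],"twist":[0,0,0,0,0,0,0,0],"gripper":[0.06,0.06,0.06,0.06,0.06,0.06,0.06,0.06]}';python3 - <<'E'
from h import *
im=ctrl.read_camera('wrist'); st(); sc=ctrl.read_camera('scene')
a=cv2.resize(im[130:270,200:460],(780,420)); cv2.imwrite('pics/w11.png',a)
cv2.imwrite('pics/s11.png',cv2.resize(sc[130:260,270:400],None,fx=4.5,fy=4.5,interpolation=cv2.INTER_CUBIC))
print([(round(d['p'],2),np.round(d['position'],4)) for d in ctrl.tip_of('scene','pestle_a')])
E
```

```text
t: 19.0
eef_pos: [0.5895, -0.057, 0.2537]
eef_rot: [2.305, -2.134, -0.001]
ft_force: [0.3, -0.6, -0.4]
opening: 0.0595
t 19.05 p [ 0.5892 -0.0569  0.253 ] xang -85.6 zax [-1.9e-03  6.0e-04 -1.0e+00] F [-0.42 -0.47 -0.42] op 0.0596
[(0.77, array([ 0.5886, -0.0601,  0.0512])), (0.72, array([ 0.6714, -0.3568,  0.0102])), (0.58, array([ 0.6724, -0.4227,  0.0149]))]
```

View pics/w11.png

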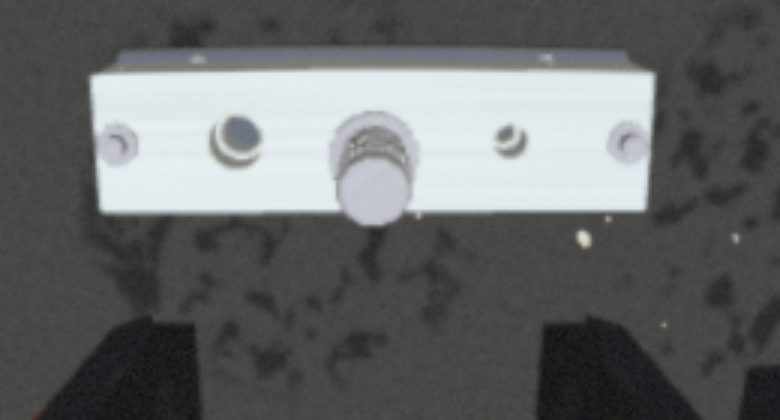

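View pics/s11.png

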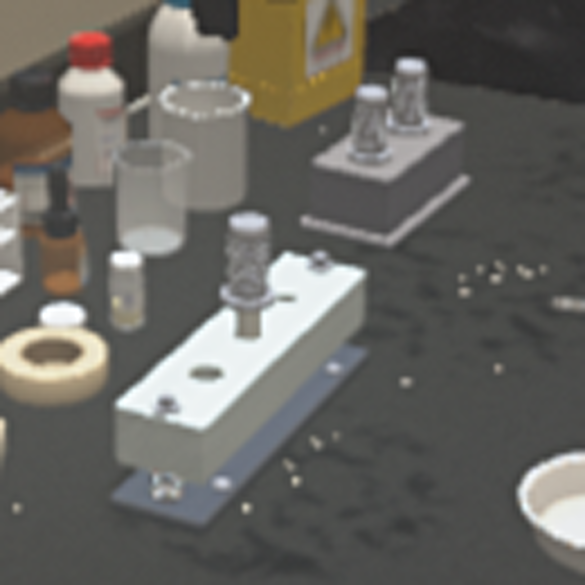

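The pestle stands upright in bore 2 with its collar about 20 mm above the block. The rack pestles are untouched.

```bash
python3 -c "
from bench import ctrl
print(ctrl.hand_in())"
```

```text
the job is handed in; nothing more can be done
None
```

The pestle's own bore is bore 2, the middle one, which makes its shank 16 mm. It is standing there on its shoulder, and the job is handed in at about 19 s of the 58 s allowed.

- **Bore 1:** the foot went about 16 mm past the shoulder with no contact force. I held it throughout and stopped about 5 mm before the collar would have touched, so I did not take it right down.
- **Bore 2:** the mouth took the shank, and it stopped at shoulder depth with about 4 N net. I pressed 0.5 mm further, to an estimated 4.5 N, then eased off and released it.
- **Bore 3:** I did not try it, since bore 2 was already the fit.

After backing off, the pictures show the pestle upright in bore 2 with its collar about 20 mm above the block. The network put its foot at z = 0.051, against 0.048 expected for the shoulder, which is within its error. The two rack pestles still stand in the rack and were not touched. The gripper is clear and the force reads about zero.

Two things disagreed slightly. The wrist camera suggested about 1° of pestle tilt, which I put down to calibration, and the camera and network positions differed by 2 to 3 mm. Neither stopped the shank going in.

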